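Unlock the controlled-drug box and hold the key turned

TASK

Pull the shutter on top of the grey drug lockbox fully to its end stop so the keyhole is bare, then take the key with the square bow (not the round one) from the wooden key block and push it straight down into the keyhole until its collar sits on the plate, wiggling it a little if the sticky pins catch it. Turn it clockwise (seen from above) a quarter turn to its stop and finish while still gripping the key and holding it turned, because the lock springs back when let go. Leave the other key and everything else on the counter where it is.

Things in the scene. Friction and masses are not known exactly. Their poses are not given: they have to be found in the camera images.
- lockbox: grey sheet-steel box fixed to the counter, 200 (x) by 280 (y) by 100 mm high; origin at its underside centre, z up. On its top: the keyhole plate at x 0, y +70 mm, and an aluminium shutter between two guides at x -27 and +27 mm (6 mm wide, top 108 mm above the counter, y -90 to +100 mm).
- keyhole (a point): centre of the keyhole at the plate's face, 101 mm above the counter, axes as the lockbox. Slot 22 mm (x) by 7 mm (y) through the fixed 5 mm plate and on into the plug below: the key turns only when fully down, its bit below the plate. Two sticky pins stick 3 mm into the ends of the plug's slot, 10 and 15.5 mm down; the key's taper parts them at 15 to 25 N straight, less when twisted to and fro by 0.07 rad; they stay where pushed.
- shutter_grip (a point): top centre of the shutter's black upright grip, 30 (x) by 14 (y) by 29 mm tall, top 135 mm above the counter, axes as the lockbox. Its plate (46 mm wide, top 106 mm above the counter) reaches 15 mm to -y and 93 mm to +y of the grip and covers the keyhole at first. It slides along the lockbox's -y, away from the keyhole.
- shutter (a joint): shutter position in m along the lockbox's -y: 0 covers the keyhole, 0.060 is its end stop, keyhole bare. Starts between 0 and 0.012. Friction about 2 N; stays where it is left.
- plug (a joint): angle of the lock's plug in rad: 0 = rest, slot along the lockbox's x; grows clockwise seen from above to its stop at 1.571, a quarter turn. A spring turns it back: about 0.03 N m at rest and 0.11 N m at the stop. The key has about 0.1 rad of play in the slot, so it must be turned about that much farther than the plug.
- key: the key to use, steel, upright in the key block. Origin: underside centre of its collar (disc 20 across, z 0 to 4 mm), z up. Above: stem 8 across, then a flat square bow 34 (x) by 8 (y), z 14 to 48 mm. Below: neck 6 across, then at z -8 a two-sided bit 20 (x) by 5 (y), from z -18 tapering to 4 by 2 at its tip, z -28 mm. Symmetric: works either way round. About 60 g.
- key_block: wooden block fixed to the counter, 150 (x) by 56 (y) by 45 mm high, origin at its underside centre, z up. Two pockets 24 by 8 mm at x -35 and +35 mm hold one key each, hanging by the collar on the block's top, bow's broad faces towards the block's +y and -y.
- other_key: the wrong key, in the other pocket of the block: the same collar and stem but a round disc bow 36 mm across, 8 mm thick; origin at its collar's underside. Leave it.
- pill_bottle: white jar, 52 mm across, 85 mm tall, origin at its underside; leave it
- amber_bottle: amber jar, 40 mm across, 75 mm tall, origin at its underside; leave it
- carton: small paper carton 50 by 85 by 35 mm, origin at its underside; leave it
- scanner: hand scanner lying down, about 185 by 50 by 31 mm, origin under its middle; leave it
- counting_tray: white pill-counting tray 150 by 120 by 16 mm, origin at its underside; leave it
- spatula: counting spatula 190 mm long lying on the counter; leave it
- cup: white cup, 64 mm across, 60 mm tall, origin at its underside; leave it
Not all that is in view belongs to the job. Leave any orange look-alike of the key alone.

How it is judged:
By the outcome, as a careful person would: the job done as asked, in the order asked, and still so for the second after the job is handed in, while the arm keeps its last pose, push and grip.
It also fails if it takes over 64 s, if anything falls off the work surface, if the arm or the gripper's body presses on something with over 40 N, if the wrist force passes 120 N, or if a joint passes its speed limit or range.

ROBOT

A 6-joint arm with a two-finger parallel gripper is mounted at the origin on the work surface. World frame = base frame: x ahead of the robot, y to its left, z up, the work surface at z = 0. Lengths are in m, angles in rad, forces in N, time in s.
With the tool pointing down it reaches from about 0.225 to 0.725 m from the base axis. Payload 3.1 kg.
Tool frame: the origin (TCP) lies on the mounting face of the last link; the fingertips stand 173 mm ahead of it and the grasp point (between the pads) lies 155 mm ahead of it; z points along the fingers, y is the direction in which the jaws open and shut (so a half turn about z gives the same grasp; the last joint's range is limited). The gripper opens to 85 mm and grips with 20 to 120 N. Pads are 22 mm wide; open, the fingers measure 114 mm over their backs; the gripper's body (76 mm by 85 mm) begins 54 mm behind the grasp point. The pads swing forward as they close: fully open they stand 13 mm farther back than shut.
Start: joints at [1.17, 0.048, 0.099, 1.622, 0, 1.443], TCP at [0.141, 0.506, 0.405] pointing down, gripper open.
Joint ranges: [-2.91, 2.91], [-0.99, 1.94], [-1.21, 1.42], [-2.12, 2.29], [-1.49, 1.47], [-3.14, 3.14]. Speed limits (rad/s): [2.79, 2.79, 3.14, 3.14, 3.14, 3.14].

INTERFACE

Orientations are given as a unit quaternion [w, x, y, z].
In Python, from rig import bot gives the robot as it stands.
- The arm moves only by the tool move_arm, never from a script. Its argument "moves" is a list of rows, each an object of numbers: "claw": the closure, from 0 (fully open) to 1 (shut); "x", "y", "z": the shift along the tool's x, y, z in cm; "twist": the turn about the tool's z in rad. A call has 1 to 10 rows; each row shifts and turns the commanded pose from where the row before left it, along the tool's axes as they then stand; what a row does not reach is not made up. A row lasts 1/12 s, in which the tool goes at most 41.7 mm and 7.16 degrees, less where a joint would pass 70% of its speed; a pose out of reach is approached as far as the arm can. A call with a gripper value outside its range is refused whole. The fingers move at their own pace and stop on an object; "squeeze" is the grip in N (left out, the last holds). Time passes only in rows, so rows that do not move let the fingers close. It gives the time, the measured TCP pose, the force and the opening at its end, in the units of the state.
- bot.get_state(): the state, without advancing time (a new reading comes with each control period).
- bot.get_image(name): name is "side" or "top"; returns a dict with "image" (400x640x3 uint8, red, green, blue), "fx", "fy", "cx", "cy" (pixels), "D" ([k1, k2, p1, p2, k3] as OpenCV has them; the pictures are not rectified), "world_to_cam" (4x4, takes a point from world to camera coordinates). Camera axes: x right, y up, looking along -z (the intrinsics and any distortion apply to the point x, -y, -z); pixel columns grow to the right and rows downward; lengths in m; the calibration is good to about 2 mm. A picture is of the moment at which its call begins. There is no depth.
- bot.job_done(): hands the job in, once; it reports no verdict.
The state is a dict: "time": time; "joint_positions": joint angles; "dq": joint speeds; "effort": joint torques, N m; "tool_pos": TCP position; "tool_rot": TCP orientation; "wrist_force": force on the tool from outside, world axes, zero at the start; "torque": the same for the moment, N m; "width": opening from 0.0 (shut) to 1.0 (fully open).
Only numpy, scipy, OpenCV 4.12 (cv2) and the standard library are available. Lean on these libraries where they do the work, as an engineer would, in place of code of your own. Each camera call takes 0.05 s, during which the arm holds its last target.

## Working session

There is one attempt and no reset: what is moved stays moved. The work goes in short steps, Python scripts to look and compute and a tool call to move; the robot and the scene stay as the last step left them, time stands still between calls to the robot, and variables do not carry over. Pictures are saved under pics/ and viewed, and the job is handed in when it is done.

Besides the shell and the picture viewer there is one more tool, called by a JSON object that holds its "name" and its "arguments". move_arm: Moves the arm, as the interface text tells. Its arguments: {"type":"object","properties":{"moves":{"type":"array","items":{"type":"object","properties":{"claw":{"type":"number"},"x":{"type":"number"},"y":{"type":"number"},"z":{"type":"number"},"twist":{"type":"number"}}}},"squeeze":{"type":"number"}},"required":["moves"]}

```bash
ls; mkdir -p pics; python3 - <<'E'
from rig import bot
import cv2,numpy as np
s=bot.get_state();print(s)
for n in("side","top"):
    d=bot.get_image(n);cv2.imwrite(f"pics/{n}0.png",d["image"][:,:,::-1])
    print(n,d["fx"],d["fy"],d["cx"],d["cy"],d["D"],np.array(d["world_to_cam"]).round(4).tolist())
E
```

```text
pics
{'time': 0.0, 'joint_positions': array([ 1.17023139e+00,  4.87535435e-02,  9.75758648e-02,  1.62198650e+00,
       -1.78826713e-06,  1.44299676e+00]), 'dq': array([-0.00054467, -0.00062435, -0.0002285 , -0.001796  ,  0.00128121,
        0.00017809]), 'effort': array([ 8.07415363e-04, -3.38774550e+01,  3.20019615e+01,  2.00646714e-02,
       -8.47917363e-06, -1.86003341e-06]), 'tool_pos': array([0.14136429, 0.50539687, 0.4035042 ]), 'tool_rot': array([-3.08283732e-04,  1.35960191e-01,  9.90713594e-01, -1.14308517e-03]), 'wrist_force': array([-0.20959324,  0.143243  , -0.83594179]), 'torque': array([-0.06384176, -0.03025498, -0.05720075]), 'width': 1.0003179060764695}
side 468.98597202119214 468.98597202119214 320.2281367564538 202.43297353339 [-0.12772352  0.          0.          0.          0.        ] [[-0.9878, -0.1554, 0.0137, 0.4878], [0.1048, -0.5963, 0.7959, -0.1429], [-0.1155, 0.7876, 0.6053, -1.2304], [0.0, 0.0, 0.0, 1.0]]
top 372.52229315459203 372.52229315459203 324.2872130365207 192.62226665354768 [-0.07685553  0.          0.          0.          0.        ] [[0.0222, -0.9997, -0.0089, -0.0204], [0.9914, 0.0209, 0.1291, -0.494], [-0.1289, -0.0117, 0.9916, -1.2091], [0.0, 0.0, 0.0, 1.0]]
```

View pics/side0.png

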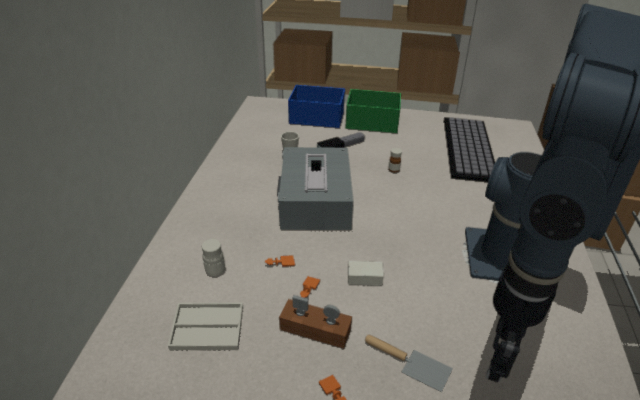

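View pics/top0.png

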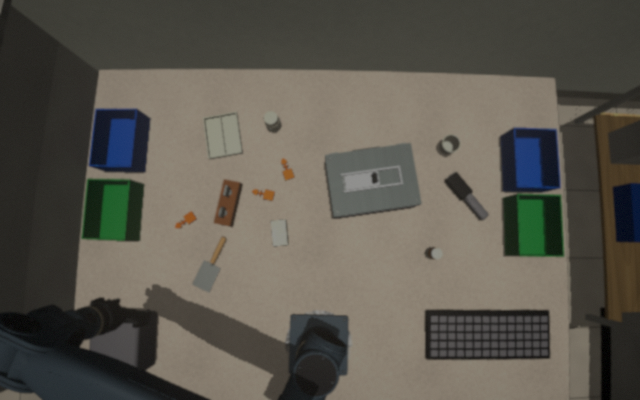

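The side view shows the lockbox at (315,190) and the block at (315,322) with two steel keys. The top view shows the box at (372,180) and the block at (228,203). I'll enlarge both.

```bash
python3 - <<'E'
import cv2,numpy as np
s=cv2.imread("pics/side0.png");t=cv2.imread("pics/top0.png")
a=cv2.resize(s[280:355,265:365],None,fx=4,fy=4,interpolation=cv2.INTER_CUBIC)
b=cv2.resize(t[170:235,200:260],None,fx=4.6,fy=4.6,interpolation=cv2.INTER_CUBIC)
c=np.zeros((600,800,3),np.uint8);c[:300,:400]=a;c[:b.shape[0],420:420+b.shape[1]]=b
e=cv2.resize(s[140:240,265:365],None,fx=2.9,fy=2.9,interpolation=cv2.INTER_CUBIC);c[305:595,:290]=e
f=cv2.resize(t[135:225,318:428],None,fx=3.2,fy=3.2,interpolation=cv2.INTER_CUBIC);c[305:305+f.shape[0],420:420+f.shape[1]]=f[:295]
c=np.clip(c*1.6,0,255).astype(np.uint8)
cv2.imwrite("pics/crop0.png",c)
E
```

```text
(no output)
```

View pics/crop0.png

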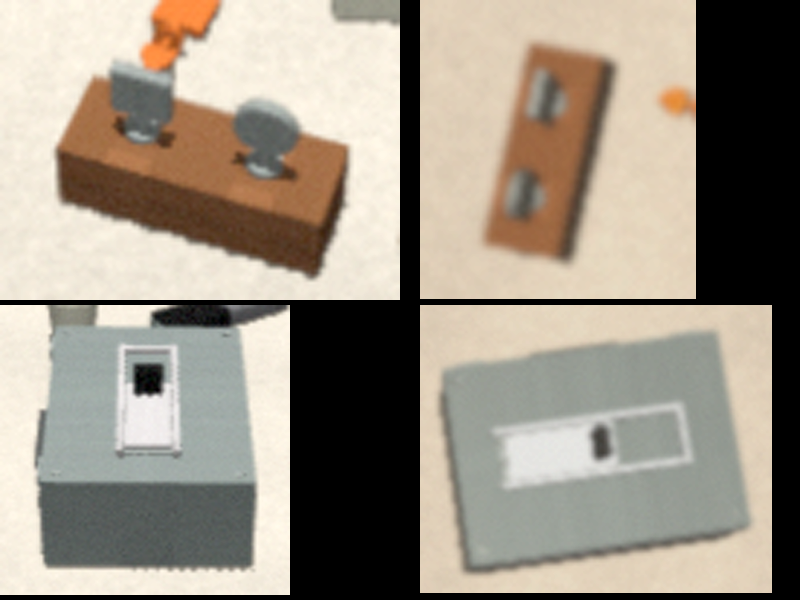

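The square bow is the left key in the side view at (300,305), which is the upper one at (234,187) in the top view. The round bow is at (331,315) in the side view. The orange pieces lying on the counter are decoys. Now I'll fit the poses.

```bash
cat > h.py <<'E'
import numpy as np,cv2
from scipy.optimize import least_squares
C={}
def setcam(n,d):
    C[n]=(np.array([[d["fx"],0,d["cx"]],[0,d["fy"],d["cy"]],[0,0,1.]]),np.array(d["D"],float),np.array(d["world_to_cam"]))
def proj(n,P):
    K,D,T=C[n];P=np.atleast_2d(P)
    p=(T[:3,:3]@P.T).T+T[:3,3];p=p*[1,-1,-1]
    return cv2.projectPoints(p.reshape(-1,1,3),np.zeros(3),np.zeros(3),K,D)[0].reshape(-1,2)
def w(pose,P):
    x,y,a=pose;c,s=np.cos(a),np.sin(a);P=np.atleast_2d(P).astype(float)
    return np.c_[x+c*P[:,0]-s*P[:,1],y+s*P[:,0]+c*P[:,1],P[:,2]]
def fit(obs,p0):
    # obs: list (cam, local pt, px)
    f=lambda p:np.concatenate([(proj(n,w(p,l))[0]-q) for n,l,q in obs])
    r=least_squares(f,p0,loss='soft_l1');return r.x,f(r.x).reshape(-1,2)
import pickle,os
if os.path.exists("cams.pkl"): C.update(pickle.load(open("cams.pkl","rb")))
E
python3 - <<'E'
from rig import bot
import pickle,numpy as np
import h
for n in("side","top"): h.setcam(n,bot.get_image(n))
pickle.dump(h.C,open("cams.pkl","wb"))
H=.1
def sc(x,y):return((x+.5)/2.9-.5+265,(y-305+.5)/2.9-.5+140)
def tc(x,y):return((x-420+.5)/3.2-.5+318,(y-305+.5)/3.2-.5+135)
def ks(x,y):return((x+.5)/4-.5+265,(y+.5)/4-.5+280)
def kt(x,y):return((x-420+.5)/4.6-.5+200,(y+.5)/4.6-.5+170)
ob=[("side",(.1,-.14,H),sc(55,327)),("side",(-.1,-.14,H),sc(240,328)),("side",(.1,.14,H),sc(40,483)),("side",(-.1,.14,H),sc(254,484)),
("top",(.1,.14,H),tc(443,370)),("top",(.1,-.14,H),tc(716,332)),("top",(-.1,-.14,H),tc(749,523)),("top",(-.1,.14,H),tc(468,568))]
p,r=h.fit(ob,[.5,-.1,.1]);print(p,r.round(1).tolist())
for cam in("side","top"):print(cam,h.fit([o for o in ob if o[0]==cam],[.5,-.1,.1])[0])
h45=.045
ob=[("side",(.075,-.028,h45),ks(92,77)),("side",(-.075,-.028,h45),ks(348,147)),("side",(-.075,.028,h45),ks(323,222)),("side",(.075,.028,h45),ks(58,150)),
("top",(.075,.028,h45),kt(532,44)),("top",(.075,-.028,h45),kt(605,60)),("top",(-.075,-.028,h45),kt(565,255)),("top",(-.075,.028,h45),kt(487,242))]
q,r=h.fit(ob,[.45,.35,-.3]);print(q,r.round(1).tolist())
for cam in("side","top"):print(cam,h.fit([o for o in ob if o[0]==cam],[.45,.35,-.3])[0])
import cv2
for cam in("side","top"):
    d=cv2.imread(f"pics/{cam}0.png")
    def crop(x0,y0,wd,ht,s,polys):
        im=cv2.resize(d[y0:y0+ht,x0:x0+wd],None,fx=s,fy=s,interpolation=cv2.INTER_CUBIC);im=np.clip(im*1.5,0,255).astype(np.uint8)
        for P in polys:
            u=((h.proj(cam,P)-[x0,y0]+.5)*s-.5);cv2.polylines(im,[np.round(u*8).astype(int).reshape(-1,1,2)],True,(0,0,255),1,cv2.LINE_AA,3)
        return im
    R=lambda a,b,e,f,z:[(a,e,z),(b,e,z),(b,f,z),(a,f,z)]
    L=[h.w(p,R(-.1,.1,-.14,.14,H)),h.w(p,R(-.03,.03,-.09,.1,.108)),h.w(p,R(-.011,.011,.0665,.0735,.101))]
    B=[h.w(q,R(-.075,.075,-.028,.028,h45)),h.w(q,[(.035+s*.017,t,z+h45) for s,t,z in((-1,.004,.014),(1,.004,.014),(1,.004,.048),(-1,.004,.048))]),h.w(q,[(.035+s*.017,t,.048+h45) for s,t in((-1,.004),(1,.004),(1,-.004),(-1,-.004))]),h.w(q,[(.035+.01*np.cos(t),.01*np.sin(t),h45+.004) for t in np.arange(0,6.28,.3)])]
    if cam=="side": a=crop(265,135,100,105,5,L);b=crop(270,285,85,65,4,B)
    else: a=crop(318,135,110,90,4,L);b=crop(205,170,50,65,5,B)
    c=np.zeros((600,800,3),np.uint8);c[:a.shape[0],:a.shape[1]]=a;
    xx=800-b.shape[1];c[600-b.shape[0]:,xx:]=b;cv2.imwrite(f"pics/fit_{cam}.png",c)
E
```

```text
[ 0.53329058 -0.16054407  0.16486002] [[0.3, -0.1], [0.2, -0.0], [-0.2, -0.2], [1.2, -0.1], [-1.1, -0.7], [-0.2, -0.9], [0.4, 0.7], [0.2, -0.6]]
side [ 0.53430821 -0.15998692  0.16334823]
top [ 0.53175624 -0.16095232  0.16389005]
[ 0.45525683  0.31318751 -0.15920799] [[0.3, -0.7], [0.8, -1.4], [0.1, -0.2], [-0.5, -0.4], [-0.8, -0.9], [-0.5, -1.4], [-1.2, 0.6], [-0.6, 0.3]]
side [ 0.45537766  0.31491337 -0.16067692]
top [ 0.45431029  0.3105705  -0.15885199]
```

View pics/fit_side.png

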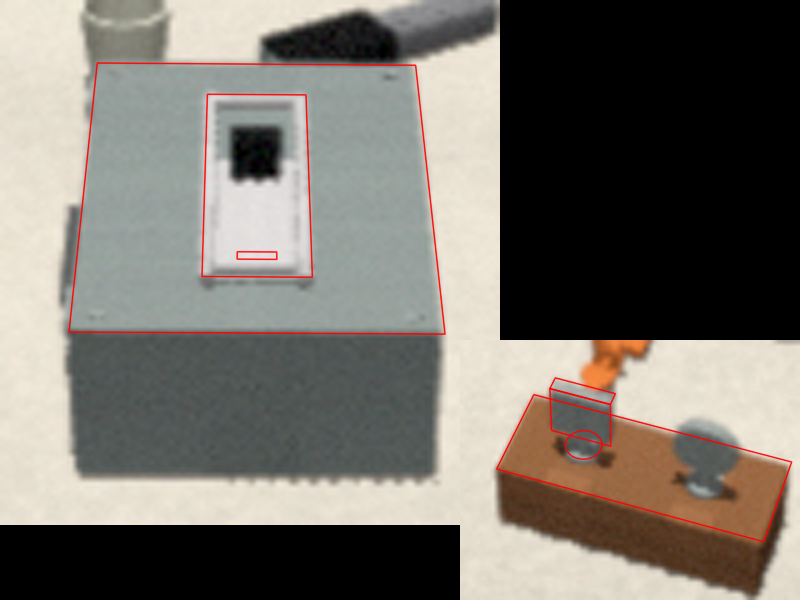

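View pics/fit_top.png

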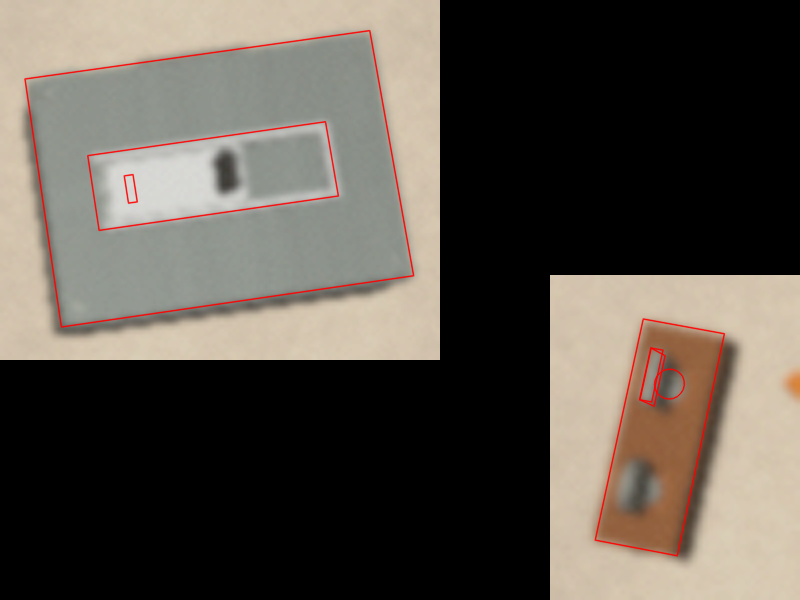

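```bash
python3 - <<'E'
import h,numpy as np
p=[.5333,-.1605,.1645]
for g in np.arange(-.03,.031,.01):
    a=h.proj("side",h.w(p,[(0,g+.007,.106),(0,g-.007,.135),(0,g+.007,.135)]));b=h.proj("top",h.w(p,[(0,g,.135),(0,g+.007,.135),(0,g-.007,.106)]))
    print(g.round(3),a.round(1).tolist(),b.round(1).tolist())
E
```

```text
-0.03 [[315.9, 165.9], [315.9, 154.9], [315.9, 157.5]] [[383.0, 175.4], [380.7, 175.7], [383.8, 176.7]]
-0.02 [[315.9, 167.8], [315.9, 156.8], [316.0, 159.3]] [[379.8, 175.8], [377.5, 176.1], [380.7, 177.1]]
-0.01 [[315.9, 169.7], [316.0, 158.6], [316.0, 161.2]] [[376.6, 176.3], [374.3, 176.6], [377.6, 177.6]]
0.0 [[315.9, 171.6], [316.0, 160.4], [316.0, 163.1]] [[373.4, 176.7], [371.1, 177.1], [374.4, 178.0]]
0.01 [[315.9, 173.5], [316.0, 162.3], [316.0, 165.0]] [[370.1, 177.2], [367.9, 177.5], [371.3, 178.5]]
0.02 [[315.9, 175.5], [316.0, 164.2], [316.0, 166.9]] [[366.9, 177.7], [364.7, 178.0], [368.2, 178.9]]
0.03 [[315.9, 177.4], [316.0, 166.1], [316.0, 168.8]] [[363.7, 178.1], [361.5, 178.4], [365.0, 179.3]]
```

```bash
cat >> h.py <<'E'
def yawof(q):
    from scipy.spatial.transform import Rotation as R
    M=R.from_quat([q[1],q[2],q[3],q[0]]).as_matrix();return np.arctan2(M[1,1],M[0,1]),M
def delta(s,x,y,z,yaw):
    """twist first, then shift (cm) in the axes after the twist"""
    a,M=yawof(s["tool_rot"]);tw=a-yaw
    Y=np.array([np.cos(yaw),np.sin(yaw)]);X=np.array([-np.sin(yaw),np.cos(yaw)])
    d=np.array([x,y])-s["tool_pos"][:2]
    print("twist %.4f x %.2f y %.2f z %.2f cm"%(tw,d@X*100,d@Y*100,(s["tool_pos"][2]-z)*100),"tilt",(M[:2,2]).round(4))
E
python3 - <<'E'
from rig import bot
import h
h.delta(bot.get_state(),.5336,-.1625,.285,1.735)
E
```

```text
twist -0.4370 x -27.77 y -72.31 z 11.89 cm tilt [-0.0006 -0.0014]
```

{"name": "move_arm", "arguments": {"moves": [{"twist": -0.11,"claw": 0.4},{"twist": -0.11},{"twist": -0.11},{"twist": -0.107},{"x": -1.39,"y": -3.6},{"x": -1.39,"y": -3.6},{"x": -1.39,"y": -3.6},{"x": -1.39,"y": -3.6},{"x": -1.39,"y": -3.6},{"x": -1.39,"y": -3.6}], "squeeze": 30}}

```text
schema error: expected keys claw, x, y, z, twist
```

{"name": "move_arm", "arguments": {"moves": [{"x": -1.39,"y": -3.6},{"x": -1.39,"y": -3.6},{"x": -1.39,"y": -3.6},{"x": -1.39,"y": -3.6},{"x": -1.39,"y": -3.6},{"x": -1.39,"y": -3.6},{"x": -1.39,"y": -3.6},{"x": -1.39,"y": -3.6},{"x": -1.39,"y": -3.6},{"x": -1.39,"y": -3.6}]}}

```text
schema error: expected keys claw, x, y, z, twist
```

```bash
python3 - <<'E'
from rig import bot
import h
s=bot.get_state();print(s["time"],s["tool_pos"],s["width"],s["joint_positions"].round(3),s["wrist_force"])
h.delta(s,.5336,-.1625,.285,1.735)
E
```

```text
0.2 [0.14141391 0.50545881 0.40393033] 0.9982799037482288 [ 1.17   0.049  0.098  1.622 -0.     1.443] [-0.04614258  0.07600476  0.87738242]
twist -0.4370 x -27.77 y -72.31 z 11.89 cm tilt [-0.0006 -0.0014]
```

{"name": "move_arm", "arguments": {"moves": [{"claw": 0.4,"x": 0,"y": 0,"z": 0,"twist": -0.11},{"claw": 0.4,"x": 0,"y": 0,"z": 0,"twist": -0.11},{"claw": 0.4,"x": 0,"y": 0,"z": 0,"twist": -0.11},{"claw": 0.4,"x": 0,"y": 0,"z": 0,"twist": -0.107},{"claw": 0.4,"x": -1.39,"y": -3.6,"z": 0,"twist": 0},{"claw": 0.4,"x": -1.39,"y": -3.6,"z": 0,"twist": 0},{"claw": 0.4,"x": -1.39,"y": -3.6,"z": 0,"twist": 0},{"claw": 0.4,"x": -1.39,"y": -3.6,"z": 0,"twist": 0},{"claw": 0.4,"x": -1.39,"y": -3.6,"z": 0,"twist": 0},{"claw": 0.4,"x": -1.39,"y": -3.6,"z": 0,"twist": 0}], "squeeze": 30}}

```text
time: 1.03
tool_pos: [0.2593, 0.3045, 0.4045]
tool_rot: [0.0, -0.082, 0.997, 0.0]
wrist_force: [0.8, 0.7, 0.3]
width: 0.601
```

{"name": "move_arm", "arguments": {"moves": [{"claw": 0.4,"x": -1.39,"y": -3.6,"z": 0,"twist": 0},{"claw": 0.4,"x": -1.39,"y": -3.6,"z": 0,"twist": 0},{"claw": 0.4,"x": -1.39,"y": -3.6,"z": 0,"twist": 0},{"claw": 0.4,"x": -1.39,"y": -3.6,"z": 0,"twist": 0},{"claw": 0.4,"x": -1.39,"y": -3.6,"z": 0,"twist": 0},{"claw": 0.4,"x": -1.39,"y": -3.6,"z": 0,"twist": 0},{"claw": 0.4,"x": -1.39,"y": -3.6,"z": 0,"twist": 0},{"claw": 0.4,"x": -1.39,"y": -3.6,"z": 0,"twist": 0},{"claw": 0.4,"x": -1.39,"y": -3.6,"z": 0,"twist": 0},{"claw": 0.4,"x": -1.39,"y": -3.6,"z": 0,"twist": 0}]}}

```text
time: 1.87
tool_pos: [0.4555, -0.0283, 0.4046]
tool_rot: [0.0, -0.082, 0.997, 0.0]
wrist_force: [0.9, 1.1, 0.2]
width: 0.598
```

```bash
python3 - <<'E'
from rig import bot
import h
s=bot.get_state();print(s["time"],s["tool_pos"],s["width"],s["joint_positions"].round(3),s["wrist_force"])
h.delta(s,.5336,-.1625,.285,1.735)
E
```

```text
1.8667 [ 0.45547159 -0.028323    0.40463224] 0.5979472854168327 [-0.209 -0.13  -0.074  1.627  0.    -0.373] [0.89954417 1.06623554 0.24431235]
twist -0.0006 x -5.51 y -14.51 z 11.96 cm tilt [0.0002 0.0002]
```

{"name": "move_arm", "arguments": {"moves": [{"claw": 0.4,"x": -1.38,"y": -3.65,"z": 0,"twist": 0},{"claw": 0.4,"x": -1.38,"y": -3.65,"z": 0,"twist": 0},{"claw": 0.4,"x": -1.38,"y": -3.65,"z": 0,"twist": 0},{"claw": 0.4,"x": -1.38,"y": -3.65,"z": 0,"twist": 0},{"claw": 0.4,"x": 0,"y": 0,"z": 3,"twist": 0},{"claw": 0.4,"x": 0,"y": 0,"z": 3,"twist": 0},{"claw": 0.4,"x": 0,"y": 0,"z": 1.5,"twist": 0},{"claw": 0.4,"x": 0,"y": 0,"z": 0,"twist": 0}]}}

```text
time: 2.53
tool_pos: [0.5319, -0.1612, 0.3239]
tool_rot: [-0.005, -0.082, 0.997, 0.002]
wrist_force: [-0.1, 0.7, -0.7]
width: 0.602
```

```bash
cat > look.py <<'E'
import sys,cv2,numpy as np
from rig import bot
import h
def crop(cam,tag,x0,y0,wd,ht,s):
    d=bot.get_image(cam)["image"][:,:,::-1];cv2.imwrite(f"pics/{tag}_raw.png",d)
    im=cv2.resize(d[y0:y0+ht,x0:x0+wd],None,fx=s,fy=s,interpolation=cv2.INTER_CUBIC)
    cv2.imwrite(f"pics/{tag}.png",np.clip(im*1.5,0,255).astype(np.uint8))
s=bot.get_state();print(s["time"],s["tool_pos"].round(4),s["width"],s["wrist_force"].round(1))
E
python3 - <<'E'
from look import *
crop("side","sh1",250,90,130,130,4.6)
h.delta(s,.5336,-.1625,.285,1.735)
E
```

```text
2.5333 [ 0.5319 -0.1612  0.3239] 0.6020312869126017 [-0.1  0.7 -0.7]
twist -0.0007 x -0.14 y -0.16 z 3.89 cm tilt [-0.0095  0.0042]
```

View pics/sh1.png

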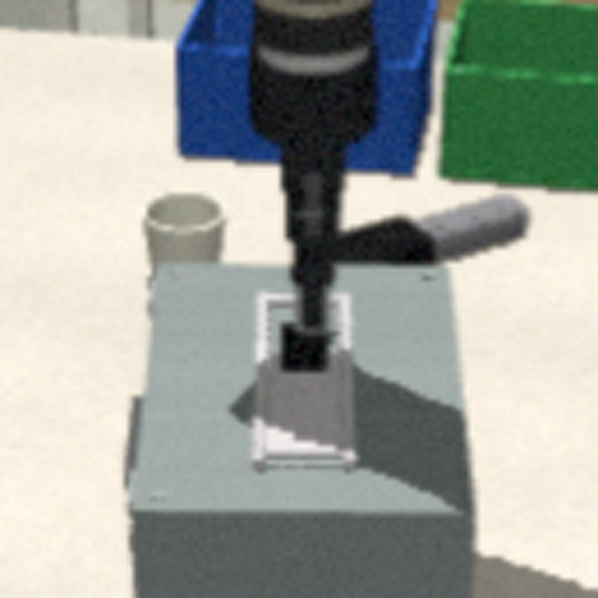

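{"name": "move_arm", "arguments": {"moves": [{"claw": 0.4,"x": 0,"y": 0,"z": 1,"twist": 0},{"claw": 0.4,"x": 0,"y": 0,"z": 1,"twist": 0},{"claw": 0.4,"x": 0,"y": 0,"z": 0,"twist": 0},{"claw": 0.4,"x": 0,"y": 0,"z": 0,"twist": 0}]}}

```text
time: 2.92
tool_pos: [0.5332, -0.1611, 0.3098]
tool_rot: [-0.0, -0.082, 0.997, -0.0]
wrist_force: [-0.4, 0.5, 0.6]
width: 0.603
```

```bash
python3 - <<'E'
from look import *
h.delta(s,.5336,-.1625,.285,1.735);print(s["joint_positions"].round(4),s["dq"].round(3))
E
```

```text
2.9167 [ 0.5332 -0.1611  0.3098] 0.6028144199683426 [-0.4  0.5  0.6]
twist 0.0003 x -0.01 y -0.14 z 2.48 cm tilt [-0. -0.]
[-4.1380e-01  1.3040e-01 -1.2000e-03  1.4392e+00 -0.0000e+00 -5.7830e-01] [-0.001 -0.006  0.018  0.003 -0.     0.   ]
```

{"name": "move_arm", "arguments": {"moves": [{"claw": 0.4,"x": 0,"y": -0.1,"z": 1.2,"twist": 0},{"claw": 0.4,"x": 0,"y": 0,"z": 1.2,"twist": 0},{"claw": 0.4,"x": 0,"y": 0,"z": 0,"twist": 0},{"claw": 0.6,"x": 0,"y": 0,"z": 0,"twist": 0},{"claw": 0.75,"x": 0,"y": 0,"z": 0,"twist": 0},{"claw": 0.9,"x": 0,"y": 0,"z": 0,"twist": 0},{"claw": 0.9,"x": 0,"y": 0,"z": 0,"twist": 0},{"claw": 0.9,"x": 0,"y": 0,"z": 0,"twist": 0}], "squeeze": 20}}

```text
time: 3.58
tool_pos: [0.5336, -0.1625, 0.2862]
tool_rot: [0.0, -0.082, 0.997, -0.0]
wrist_force: [-0.2, -1.3, -1.4]
width: 0.164
```

```bash
python3 - <<'E'
from look import *
h.delta(s,.5336,-.1625,.285,1.735)
E
```

```text
3.5833 [ 0.5336 -0.1625  0.2862] 0.16444542350928815 [-0.2 -1.3 -1.4]
twist -0.0000 x 0.00 y 0.00 z 0.12 cm tilt [ 0.0006 -0.0008]
```

Gripped at 14 mm. Pulling along tool -y.

{"name": "move_arm", "arguments": {"moves": [{"claw": 0.9,"x": 0,"y": -1,"z": 0,"twist": 0},{"claw": 0.9,"x": 0,"y": -1,"z": 0,"twist": 0},{"claw": 0.9,"x": 0,"y": -1,"z": 0,"twist": 0},{"claw": 0.9,"x": 0,"y": -1,"z": 0,"twist": 0},{"claw": 0.9,"x": 0,"y": -0.5,"z": 0,"twist": 0},{"claw": 0.9,"x": 0,"y": 0,"z": 0,"twist": 0}]}}

```text
time: 4.08
tool_pos: [0.5413, -0.2089, 0.2862]
tool_rot: [0.001, -0.081, 0.997, -0.001]
wrist_force: [0.7, -1.9, 1.9]
width: 0.159
```

{"name": "move_arm", "arguments": {"moves": [{"claw": 0.9,"x": 0,"y": -0.3,"z": 0,"twist": 0},{"claw": 0.9,"x": 0,"y": -0.3,"z": 0,"twist": 0}]}}

```text
time: 4.25
tool_pos: [0.542, -0.2127, 0.2861]
tool_rot: [0.0, -0.082, 0.997, 0.0]
wrist_force: [-0.0, 2.7, 4.0]
width: 0.155
```

{"name": "move_arm", "arguments": {"moves": [{"claw": 0.9,"x": 0,"y": -0.3,"z": 0,"twist": 0},{"claw": 0.9,"x": 0,"y": 0,"z": 0,"twist": 0}]}}

```text
time: 4.42
tool_pos: [0.5425, -0.216, 0.2862]
tool_rot: [0.0, -0.082, 0.997, -0.0]
wrist_force: [0.2, 0.9, 4.2]
width: 0.159
```

{"name": "move_arm", "arguments": {"moves": [{"claw": 0.9,"x": 0,"y": -0.2,"z": 0,"twist": 0},{"claw": 0.9,"x": 0,"y": -0.1,"z": 0,"twist": 0}]}}

```text
time: 4.58
tool_pos: [0.543, -0.2185, 0.2861]
tool_rot: [0.0, -0.082, 0.997, -0.0]
wrist_force: [-1.0, 1.6, 4.6]
width: 0.159
```

{"name": "move_arm", "arguments": {"moves": [{"claw": 0.9,"x": 0,"y": -0.2,"z": 0,"twist": 0},{"claw": 0.9,"x": 0,"y": 0,"z": 0,"twist": 0}]}}

```text
time: 4.75
tool_pos: [0.5433, -0.2204, 0.2861]
tool_rot: [0.0, -0.082, 0.997, 0.0]
wrist_force: [-0.1, 3.1, 5.2]
width: 0.157
```

```bash
python3 - <<'E'
from look import *
crop("side","sh2",250,90,130,130,4.6)
E
```

```text
4.75 [ 0.5433 -0.2204  0.2861] 0.1569687955720774 [-0.1  3.1  5.2]
```

View pics/sh2.png

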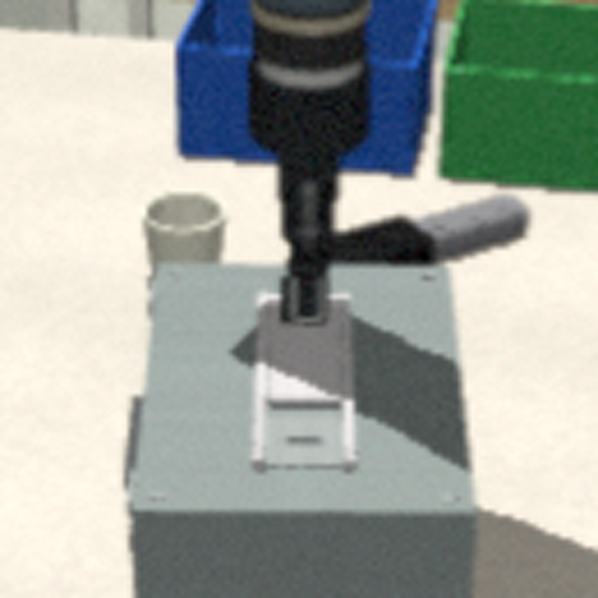

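The keyhole is bare, at crop (303,440), which is full-image (315.9,185.6). I'll keep going until I feel the stop.

{"name": "move_arm", "arguments": {"moves": [{"claw": 0.9,"x": 0,"y": -0.2,"z": 0,"twist": 0},{"claw": 0.9,"x": 0,"y": 0,"z": 0,"twist": 0}]}}

```text
time: 4.97
tool_pos: [0.5434, -0.2211, 0.2861]
tool_rot: [0.0, -0.083, 0.997, 0.002]
wrist_force: [-1.0, 6.5, 7.2]
width: 0.155
```

{"name": "move_arm", "arguments": {"moves": [{"claw": 0.9,"x": 0,"y": -0.2,"z": 0,"twist": 0},{"claw": 0.9,"x": 0,"y": 0,"z": 0,"twist": 0}]}}

```text
time: 5.13
tool_pos: [0.5435, -0.2218, 0.2861]
tool_rot: [0.0, -0.083, 0.997, 0.004]
wrist_force: [-2.3, 12.1, 8.9]
width: 0.157
```

{"name": "move_arm", "arguments": {"moves": [{"claw": 0.9,"x": 0,"y": -0.2,"z": 0,"twist": 0},{"claw": 0.9,"x": 0,"y": 0,"z": 0,"twist": 0}]}}

```text
time: 5.3
tool_pos: [0.5436, -0.2225, 0.2861]
tool_rot: [-0.0, -0.083, 0.996, 0.006]
wrist_force: [-2.9, 15.0, 9.5]
width: 0.159
```

{"name": "move_arm", "arguments": {"moves": [{"claw": 0.6,"x": 0,"y": 0,"z": 0,"twist": 0},{"claw": 0.4,"x": 0,"y": 0.4,"z": 0,"twist": 0},{"claw": 0.4,"x": 0,"y": 0,"z": -1,"twist": 0},{"claw": 0.4,"x": 0,"y": 0,"z": -3,"twist": 0},{"claw": 0.4,"x": 0,"y": 0,"z": -3,"twist": 0},{"claw": 0.4,"x": 0,"y": 0,"z": -2,"twist": 0},{"claw": 0.4,"x": 0,"y": 0,"z": 0,"twist": 0},{"claw": 0.4,"x": 0,"y": 0,"z": 0,"twist": 0}]}}

```text
time: 5.97
tool_pos: [0.5439, -0.2232, 0.378]
tool_rot: [0.002, -0.082, 0.997, -0.002]
wrist_force: [-0.8, -0.2, 0.5]
width: 0.6
```

```bash
python3 - <<'E'
from look import *
# target: above square key; block pose q
q=[.4553,.3132,-.159]
k=h.w(q,[(.035,0,.045)])[0];print(k)
h.delta(s,k[0],k[1],.36,np.pi/2-.159)
p=[.5333,-.1605,.1645]
print(h.proj("side",h.w(p,[(0,.07,.101),(0,.033,.106),(0,.031,.106),(0,.035,.106),(0,-.061+.007,.135)])).round(2).tolist())
crop("side","sh3",280,130,70,90,6.6)
E
```

```text
5.9667 [ 0.5439 -0.2232  0.378 ] 0.6000935624036502 [-0.8 -0.2  0.5]
[0.48985851 0.30765842 0.045     ]
twist 0.3225 x 13.74 y 51.57 z 1.80 cm tilt [ 0.0036 -0.0029]
[[315.89, 185.62], [315.89, 176.65], [315.89, 176.25], [315.89, 177.04], [315.94, 151.93]]
```

View pics/sh3.png

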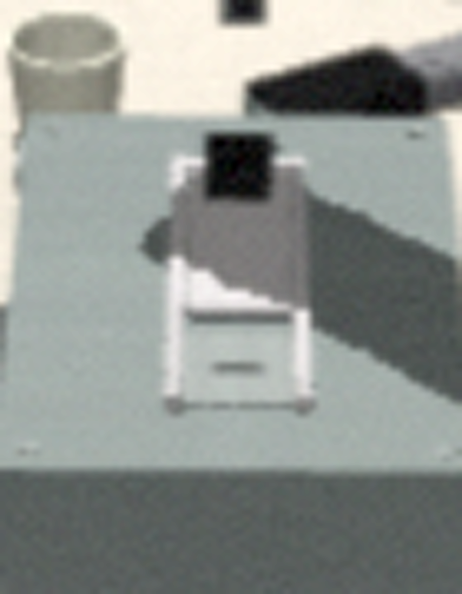

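The shutter is at its stop: the grip is at crop (240,165) and the bare keyhole at (238,367), which matches the prediction. Now to the square key.

{"name": "move_arm", "arguments": {"moves": [{"claw": 0.4,"x": 0,"y": 0,"z": 0,"twist": 0.11},{"claw": 0.4,"x": 0,"y": 0,"z": 0,"twist": 0.11},{"claw": 0.4,"x": 0,"y": 0,"z": 0,"twist": 0.1025},{"claw": 0.4,"x": 0.98,"y": 3.68,"z": 0,"twist": 0},{"claw": 0.4,"x": 0.98,"y": 3.68,"z": 0,"twist": 0},{"claw": 0.4,"x": 0.98,"y": 3.68,"z": 0,"twist": 0},{"claw": 0.4,"x": 0.98,"y": 3.68,"z": 0,"twist": 0},{"claw": 0.4,"x": 0.98,"y": 3.68,"z": 0,"twist": 0},{"claw": 0.4,"x": 0.98,"y": 3.68,"z": 0,"twist": 0},{"claw": 0.4,"x": 0.98,"y": 3.68,"z": 0,"twist": 0}]}}

```text
time: 6.85
tool_pos: [0.5154, 0.0441, 0.3734]
tool_rot: [-0.002, 0.079, 0.997, -0.0]
wrist_force: [1.0, -0.5, -0.5]
width: 0.603
```

{"name": "move_arm", "arguments": {"moves": [{"claw": 0.4,"x": 0.98,"y": 3.68,"z": 0,"twist": 0},{"claw": 0.4,"x": 0.98,"y": 3.68,"z": 0,"twist": 0},{"claw": 0.4,"x": 0.98,"y": 3.68,"z": 0,"twist": 0},{"claw": 0.4,"x": 0.98,"y": 3.68,"z": 0,"twist": 0},{"claw": 0.4,"x": 0.98,"y": 3.68,"z": 0,"twist": 0},{"claw": 0.4,"x": 0.98,"y": 3.68,"z": 0,"twist": 0},{"claw": 0.4,"x": 0.98,"y": 3.68,"z": 0,"twist": 0},{"claw": 0.4,"x": 0,"y": 0,"z": 0,"twist": 0},{"claw": 0.4,"x": 0,"y": 0,"z": 0,"twist": 0}]}}

```text
time: 7.6
tool_pos: [0.4883, 0.3095, 0.373]
tool_rot: [-0.002, 0.077, 0.997, -0.001]
wrist_force: [0.1, 0.2, -0.2]
width: 0.606
```

```bash
python3 - <<'E'
from look import *
h.delta(s,.4899,.3077,.23,np.pi/2-.159)
crop("side","k1",250,230,130,120,5)
E
```

```text
7.6 [0.4883 0.3095 0.373 ] 0.6058763605724816 [ 0.1  0.2 -0.2]
twist 0.0044 x -0.19 y -0.15 z 14.30 cm tilt [-0.0038 -0.0025]
```

View pics/k1.png

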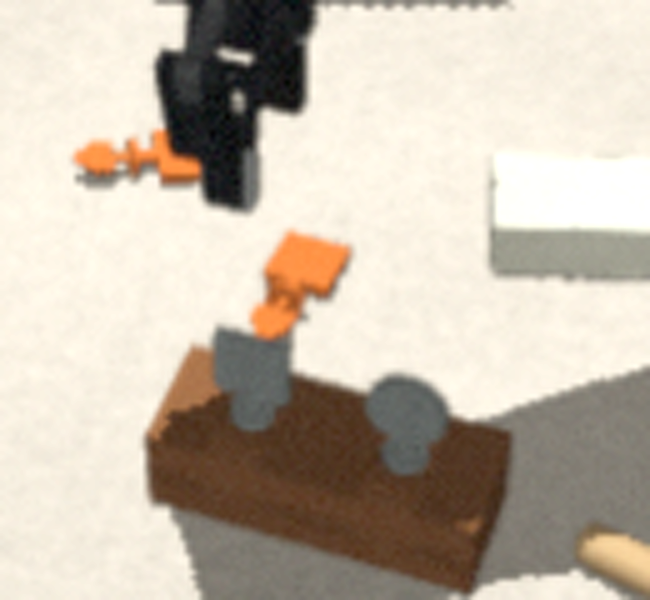

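The gripper is over the square-bow key, bow at crop (253,365), with the round bow at (405,410). Descending to just above it.

{"name": "move_arm", "arguments": {"moves": [{"claw": 0.4,"x": -0.19,"y": -0.15,"z": 3,"twist": 0.004},{"claw": 0.4,"x": 0,"y": 0,"z": 3,"twist": 0},{"claw": 0.4,"x": 0,"y": 0,"z": 2.5,"twist": 0},{"claw": 0.4,"x": 0,"y": 0,"z": 1,"twist": 0},{"claw": 0.4,"x": 0,"y": 0,"z": 0,"twist": 0},{"claw": 0.4,"x": 0,"y": 0,"z": 0,"twist": 0},{"claw": 0.4,"x": 0,"y": 0,"z": 0,"twist": 0}]}}

```text
time: 8.23
tool_pos: [0.4917, 0.3057, 0.2827]
tool_rot: [0.001, 0.082, 0.997, 0.001]
wrist_force: [-0.2, 0.4, 0.8]
width: 0.6
```

```bash
python3 - <<'E'
from look import *
h.delta(s,.4899,.3077,.23,np.pi/2-.159)
crop("side","k2",250,230,130,120,5)
E
```

```text
8.2333 [0.4917 0.3057 0.2827] 0.5998675383292406 [-0.2  0.4  0.8]
twist -0.0044 x 0.21 y 0.17 z 5.27 cm tilt [0.0028 0.0011]
```

View pics/k2.png

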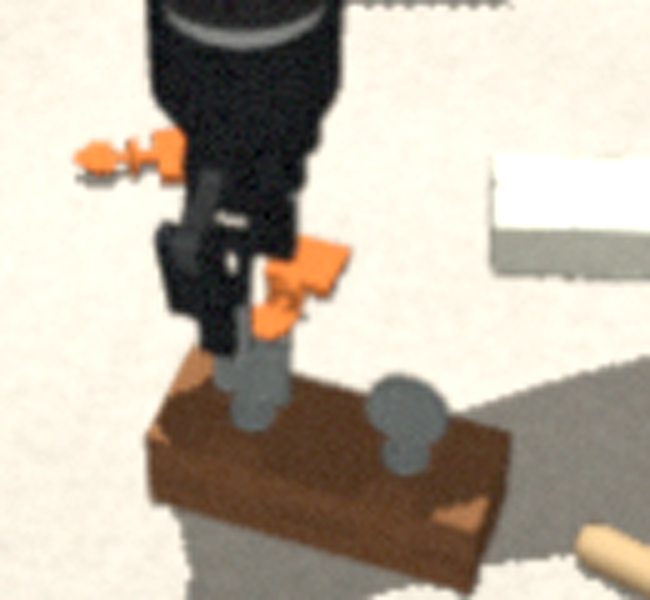

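```bash
python3 - <<'E'
import h,numpy as np
q=[.4553,.3132,-.159]
t=[.4917,.3057,-.159]
f=lambda P:((h.proj("side",P)-[250,230])*5).round(0).tolist()
print("finger",f(h.w(t,[(-.011,.033,.115),(.011,.033,.115),(0,.026,.115),(0,-.033,.115)])))
for dx in(.03,.035,.04): print("key",dx,f(h.w(q,[(dx-.017,.004,.093),(dx+.017,.004,.093),(dx,0,.045)])))
q=[.4544,.3149,-.1607]
E
```

```text
finger [[244.0, 361.0], [194.0, 348.0], [225.0, 342.0], [273.0, 243.0]]
key 0.03 [[297.0, 356.0], [221.0, 336.0], [263.0, 412.0]]
key 0.035 [[285.0, 353.0], [210.0, 333.0], [252.0, 409.0]]
key 0.04 [[274.0, 350.0], [199.0, 330.0], [241.0, 407.0]]
```

{"name": "move_arm", "arguments": {"moves": [{"claw": 0.4,"x": 0.32,"y": 0.17,"z": 1,"twist": -0.004},{"claw": 0.4,"x": 0,"y": 0,"z": 1.5,"twist": 0},{"claw": 0.4,"x": 0,"y": 0,"z": 1.5,"twist": 0},{"claw": 0.4,"x": 0,"y": 0,"z": 1,"twist": 0},{"claw": 0.4,"x": 0,"y": 0,"z": 0,"twist": 0},{"claw": 0.4,"x": 0,"y": 0,"z": 0,"twist": 0},{"claw": 0.4,"x": 0,"y": 0,"z": 0,"twist": 0}]}}

```text
time: 8.87
tool_pos: [0.4883, 0.3086, 0.2317]
tool_rot: [0.001, 0.079, 0.997, 0.0]
wrist_force: [0.0, 0.1, -0.3]
width: 0.596
```

```bash
python3 - <<'E'
from look import *
h.delta(s,.4887,.3079,.23,np.pi/2-.159)
crop("side","k3",250,230,130,120,5)
E
```

```text
8.8667 [0.4883 0.3086 0.2317] 0.5960155942729659 [ 0.   0.1 -0.3]
twist 0.0009 x -0.05 y -0.06 z 0.17 cm tilt [0.0014 0.0007]
```

View pics/k3.png

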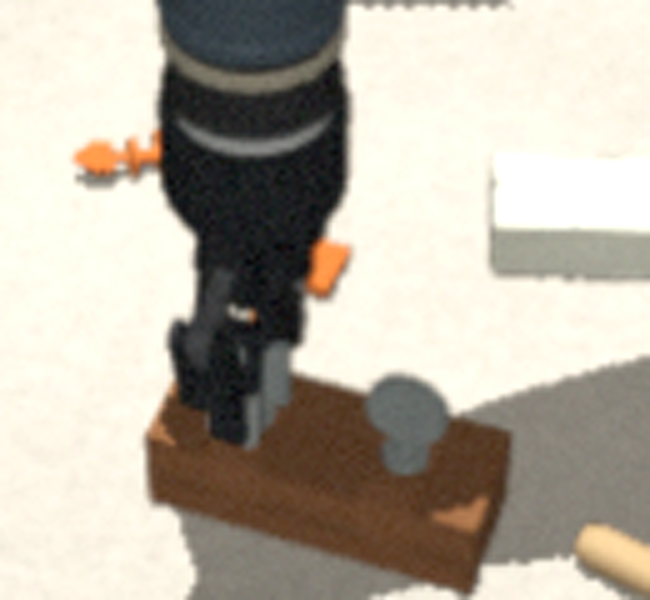

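The fingers straddle the square bow. I'll close gently and then firm up.

{"name": "move_arm", "arguments": {"moves": [{"claw": 0.6,"x": 0,"y": 0,"z": 0,"twist": 0},{"claw": 0.8,"x": 0,"y": 0,"z": 0,"twist": 0},{"claw": 0.95,"x": 0,"y": 0,"z": 0,"twist": 0},{"claw": 0.95,"x": 0,"y": 0,"z": 0,"twist": 0},{"claw": 0.95,"x": 0,"y": 0,"z": 0,"twist": 0}], "squeeze": 20}}

```text
time: 9.33
tool_pos: [0.4882, 0.3084, 0.2313]
tool_rot: [0.0, 0.079, 0.997, 0.0]
wrist_force: [1.0, 0.4, 0.2]
width: 0.09
```

{"name": "move_arm", "arguments": {"moves": [{"claw": 1.0,"x": 0,"y": 0,"z": 0,"twist": 0},{"claw": 1.0,"x": 0,"y": 0,"z": 0,"twist": 0},{"claw": 1.0,"x": 0,"y": 0,"z": 0,"twist": 0}], "squeeze": 80}}

```text
time: 9.58
tool_pos: [0.4882, 0.3085, 0.2314]
tool_rot: [0.001, 0.079, 0.997, 0.0]
wrist_force: [-0.4, 0.4, 3.3]
width: 0.085
```

```bash
python3 - <<'E'
from look import *
h.delta(s,.4887,.3079,.23,np.pi/2-.159);print(s["torque"])
crop("side","k4",250,230,130,120,5)
E
```

```text
9.5833 [0.4882 0.3085 0.2314] 0.08459359447087372 [-0.4  0.4  3.3]
twist 0.0007 x -0.06 y -0.05 z 0.14 cm tilt [0.0011 0.0006]
[ 0.06033665  0.01457524 -0.0035336 ]
```

View pics/k4.png

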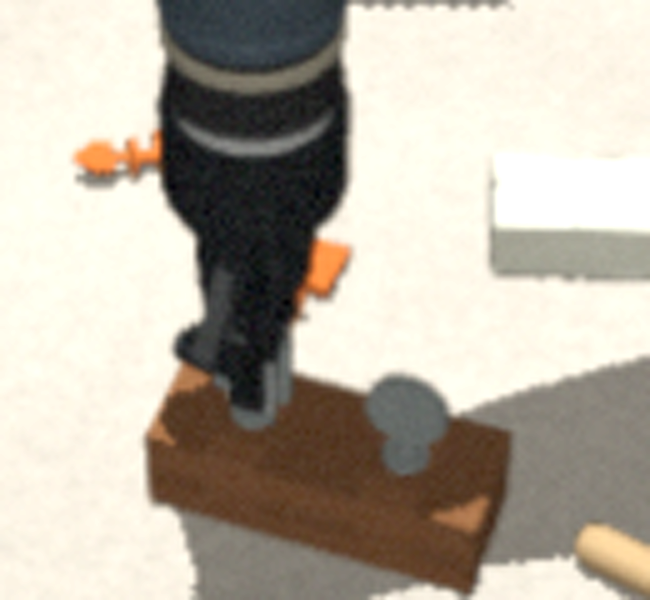

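Gripped at about 7.5 mm. Lifting straight up.

{"name": "move_arm", "arguments": {"moves": [{"claw": 1.0,"x": 0,"y": 0,"z": -1,"twist": 0},{"claw": 1.0,"x": 0,"y": 0,"z": -1.5,"twist": 0},{"claw": 1.0,"x": 0,"y": 0,"z": -2,"twist": 0},{"claw": 1.0,"x": 0,"y": 0,"z": -2.5,"twist": 0},{"claw": 1.0,"x": 0,"y": 0,"z": -2.5,"twist": 0},{"claw": 1.0,"x": 0,"y": 0,"z": -2.5,"twist": 0},{"claw": 1.0,"x": 0,"y": 0,"z": -2,"twist": 0},{"claw": 1.0,"x": 0,"y": 0,"z": 0,"twist": 0},{"claw": 1.0,"x": 0,"y": 0,"z": 0,"twist": 0},{"claw": 1.0,"x": 0,"y": 0,"z": 0,"twist": 0}]}}

```text
time: 10.47
tool_pos: [0.4877, 0.3081, 0.3695]
tool_rot: [-0.001, 0.079, 0.997, -0.001]
wrist_force: [-0.7, 1.1, -0.9]
width: 0.078
```

```bash
python3 - <<'E'
from look import *
h.delta(s,.5219,-.092,.36,np.pi/2+.1645)
crop("side","k5",250,180,130,120,5)
E
```

```text
10.4667 [0.4877 0.3081 0.3695] 0.07758170914408914 [-0.7  1.1 -0.9]
twist -0.3228 x 3.18 y -40.03 z 0.95 cm tilt [-0.0019 -0.0011]
```

View pics/k5.png

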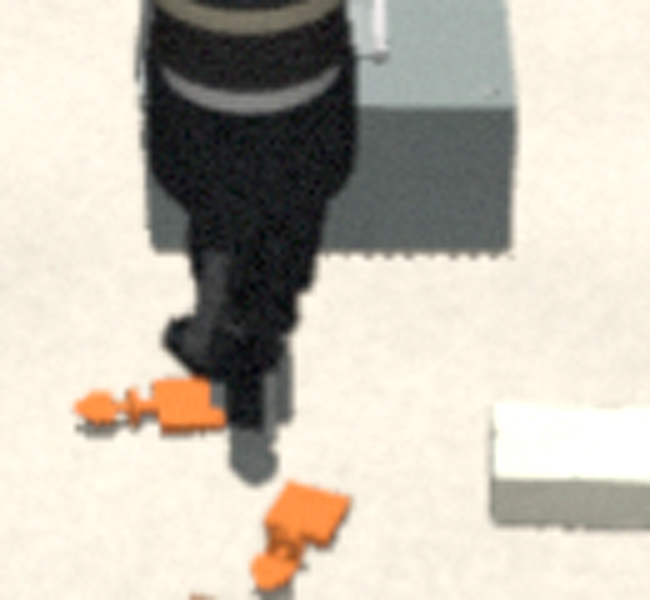

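```bash
python3 - <<'E'
import h,numpy as np,cv2
im=cv2.imread("pics/k5_raw.png");x0,y0,s=270,230,12
t=[.4877,.3081,-.159];cz=.3695-.1864
c=cv2.resize(im[y0:y0+50,x0:x0+66],None,fx=s,fy=s,interpolation=cv2.INTER_CUBIC);c=np.clip(c*2.,0,255).astype(np.uint8)
def dr(P,col=(0,0,255)):
    u=(h.proj("side",h.w(t,P))-[x0,y0]+.5)*s-.5
    cv2.polylines(c,[np.round(u).astype(int).reshape(-1,1,2)],True,col,1)
print(h.proj("side",h.w(t,[(0,0,cz),(0,0,cz-.028)])))
dr([(a,b,cz+d) for a,b,d in((-.017,.004,.014),(.017,.004,.014),(.017,.004,.048),(-.017,.004,.048))])
dr([(.01*np.cos(k),.01*np.sin(k),cz) for k in np.arange(0,6.28,.3)])
dr([(a,0.0025,cz+d) for a,d in((-.01,-.008),(.01,-.008),(.01,-.018),(.002,-.028),(-.002,-.028),(-.01,-.018))],(0,255,0))
cv2.imwrite("pics/k5b.png",c)
E
```

```text
[[300.53374362 267.48773734]
 [300.71224017 277.2365374 ]]
```

View pics/k5b.png

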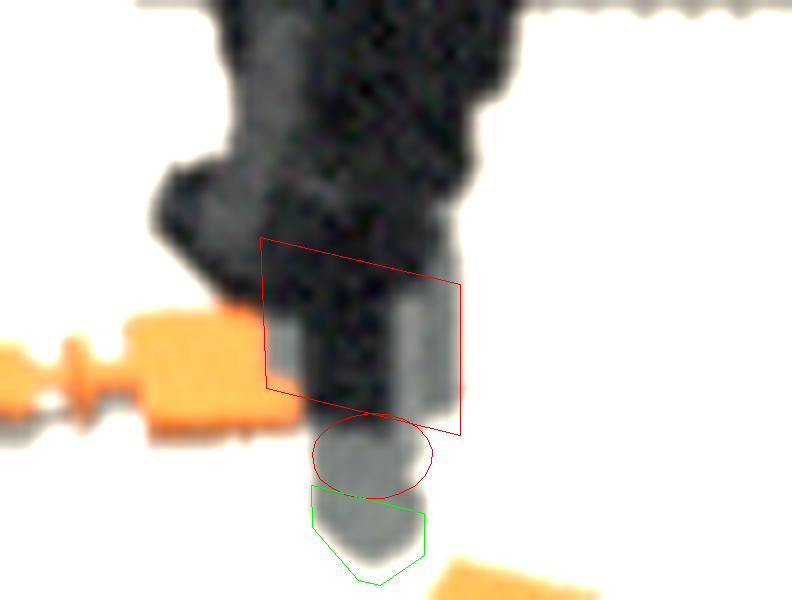

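{"name": "move_arm", "arguments": {"moves": [{"claw": 1.0,"x": 0,"y": 0,"z": 0,"twist": -0.11},{"claw": 1.0,"x": 0,"y": 0,"z": 0,"twist": -0.11},{"claw": 1.0,"x": 0,"y": 0,"z": 0,"twist": -0.1},{"claw": 1.0,"x": 0.26,"y": -3.33,"z": 0,"twist": 0},{"claw": 1.0,"x": 0.26,"y": -3.33,"z": 0,"twist": 0},{"claw": 1.0,"x": 0.26,"y": -3.33,"z": 0,"twist": 0},{"claw": 1.0,"x": 0.26,"y": -3.33,"z": 0,"twist": 0},{"claw": 1.0,"x": 0.26,"y": -3.33,"z": 0,"twist": 0},{"claw": 1.0,"x": 0.26,"y": -3.33,"z": 0,"twist": 0},{"claw": 1.0,"x": 0.26,"y": -3.33,"z": 0,"twist": 0}]}}

```text
time: 11.35
tool_pos: [0.5068, 0.0738, 0.3685]
tool_rot: [-0.002, -0.081, 0.997, 0.0]
wrist_force: [0.3, 0.0, -0.2]
width: 0.082
```

{"name": "move_arm", "arguments": {"moves": [{"claw": 1.0,"x": 0.26,"y": -3.33,"z": 0,"twist": 0},{"claw": 1.0,"x": 0.26,"y": -3.33,"z": 0,"twist": 0},{"claw": 1.0,"x": 0.26,"y": -3.33,"z": 0,"twist": 0},{"claw": 1.0,"x": 0.26,"y": -3.33,"z": 0,"twist": 0},{"claw": 1.0,"x": 0.26,"y": -3.33,"z": 0,"twist": 0},{"claw": 1.0,"x": 0,"y": 0,"z": 1,"twist": 0},{"claw": 1.0,"x": 0,"y": 0,"z": 1,"twist": 0},{"claw": 1.0,"x": 0,"y": 0,"z": 0,"twist": 0},{"claw": 1.0,"x": 0,"y": 0,"z": 0,"twist": 0},{"claw": 1.0,"x": 0,"y": 0,"z": 0,"twist": 0}]}}

```text
time: 12.18
tool_pos: [0.5212, -0.0898, 0.35]
tool_rot: [-0.001, -0.082, 0.997, 0.0]
wrist_force: [0.4, 0.2, -0.3]
width: 0.081
```

```bash
cat > ov.py <<'E'
from look import *
def ov(tag,cam="side",x0=285,y0=135,wd=64,ht=58,s=10,dz=.1864):
    im=bot.get_image(cam)["image"][:,:,::-1];st=bot.get_state()
    a,_=h.yawof(st["tool_rot"]);x,y,z=st["tool_pos"];t=[x,y,a-np.pi/2];cz=z-dz
    c=cv2.resize(im[y0:y0+ht,x0:x0+wd],None,fx=s,fy=s,interpolation=cv2.INTER_CUBIC);c=np.clip(c*2.,0,255).astype(np.uint8)
    def dr(P,col=(0,0,255),T=t):
        u=(h.proj(cam,h.w(T,P))-[x0,y0]+.5)*s-.5
        cv2.polylines(c,[np.round(u).astype(int).reshape(-1,1,2)],True,col,1)
    dr([(a,b,cz+d) for a,b,d in((-.017,.004,.014),(.017,.004,.014),(.017,.004,.048),(-.017,.004,.048))])
    dr([(.01*np.cos(k),.01*np.sin(k),cz) for k in np.arange(0,6.28,.3)])
    dr([(a,0.0025,cz+d) for a,d in((-.01,-.008),(.01,-.008),(.01,-.018),(.002,-.028),(-.002,-.028),(-.01,-.018))],(0,255,0))
    dr([(-.011,.0665,.101),(.011,.0665,.101),(.011,.0735,.101),(-.011,.0735,.101)],(255,0,0),[.5333,-.1605,.1645])
    cv2.imwrite(f"pics/{tag}.png",c)
E
python3 - <<'E'
from ov import *
h.delta(s,.5219,-.092,.3,np.pi/2+.1645)
ov("o1")
E
```

```text
12.1833 [ 0.5212 -0.0898  0.35  ] 0.08058948163099004 [ 0.4  0.2 -0.3]
twist -0.0009 x -0.03 y -0.22 z 5.00 cm tilt [-0.0016  0.0007]
```

View pics/o1.png

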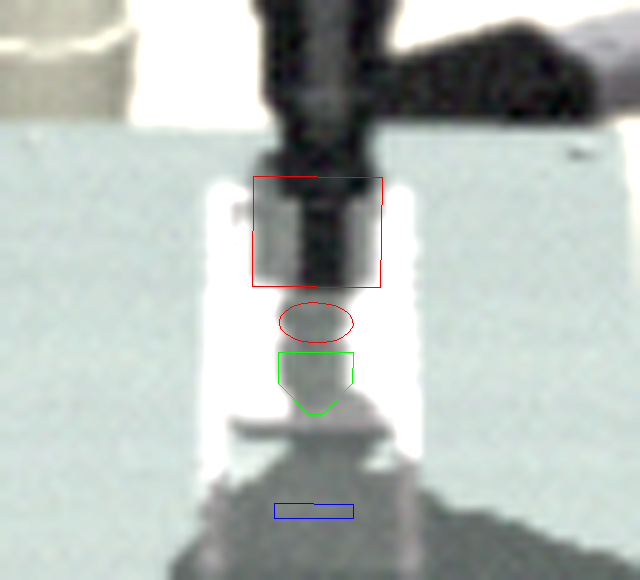

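{"name": "move_arm", "arguments": {"moves": [{"claw": 1.0,"x": -0.03,"y": -0.2,"z": 1,"twist": 0},{"claw": 1.0,"x": 0,"y": 0,"z": 1,"twist": 0},{"claw": 1.0,"x": 0,"y": 0,"z": 1,"twist": 0},{"claw": 1.0,"x": 0,"y": 0,"z": 0,"twist": 0},{"claw": 1.0,"x": 0,"y": 0,"z": 0,"twist": 0},{"claw": 1.0,"x": 0,"y": 0,"z": 0,"twist": 0}]}}

```text
time: 12.73
tool_pos: [0.522, -0.093, 0.3204]
tool_rot: [-0.0, -0.081, 0.997, 0.0]
wrist_force: [-0.0, -0.1, -0.1]
width: 0.082
```

```bash
python3 - <<'E'
from ov import *
h.delta(s,.5219,-.092,.3154,np.pi/2+.1645)
ov("o2")
E
```

```text
12.7333 [ 0.522  -0.093   0.3204] 0.08237313312874732 [-0.  -0.1 -0.1]
twist -0.0028 x -0.00 y 0.10 z 0.50 cm tilt [-0.0006  0.0002]
```

View pics/o2.png

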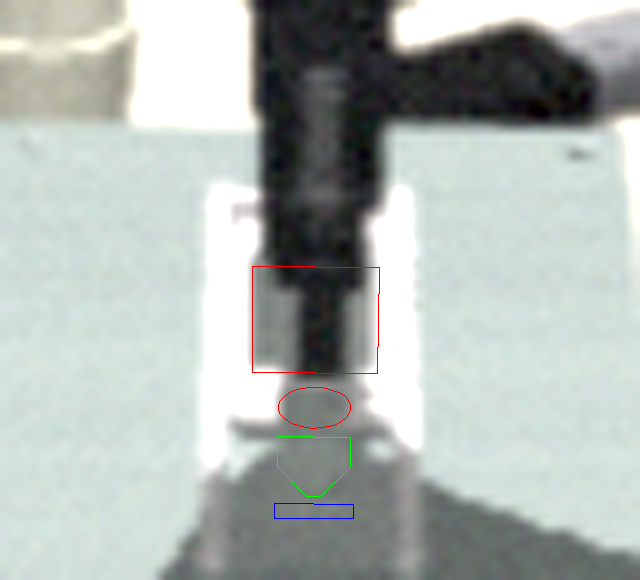

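{"name": "move_arm", "arguments": {"moves": [{"claw": 1.0,"x": 0,"y": 0,"z": 0,"twist": 0},{"claw": 1.0,"x": 0,"y": 0,"z": 0,"twist": 0},{"claw": 1.0,"x": 0,"y": 0,"z": 0,"twist": 0}]}}

```text
time: 13.03
tool_pos: [0.5223, -0.0931, 0.3212]
tool_rot: [0.0, -0.081, 0.997, -0.0]
wrist_force: [-0.5, 0.1, -0.7]
width: 0.082
```

```bash
python3 - <<'E'
from ov import *
h.delta(s,.5219,-.092,.3154,np.pi/2+.1645)
E
```

```text
13.0333 [ 0.5223 -0.0931  0.3212] 0.08180081452336972 [-0.5  0.1 -0.7]
twist -0.0029 x 0.02 y 0.12 z 0.58 cm tilt [ 0.0009 -0.0003]
```

{"name": "move_arm", "arguments": {"moves": [{"claw": 1.0,"x": 0,"y": 0.11,"z": 0.3,"twist": -0.003},{"claw": 1.0,"x": 0,"y": 0,"z": 0.3,"twist": 0},{"claw": 1.0,"x": 0,"y": 0,"z": 0,"twist": 0},{"claw": 1.0,"x": 0,"y": 0,"z": 0.2,"twist": 0},{"claw": 1.0,"x": 0,"y": 0,"z": 0.2,"twist": 0},{"claw": 1.0,"x": 0,"y": 0,"z": 0,"twist": 0}]}}

```text
time: 13.53
tool_pos: [0.5218, -0.0919, 0.31]
tool_rot: [-0.0, -0.082, 0.997, 0.0]
wrist_force: [0.4, -0.6, -1.3]
width: 0.081
```

{"name": "move_arm", "arguments": {"moves": [{"claw": 1.0,"x": 0,"y": 0,"z": 0.2,"twist": 0},{"claw": 1.0,"x": 0,"y": 0,"z": 0.2,"twist": 0},{"claw": 1.0,"x": 0,"y": 0,"z": 0,"twist": 0}]}}

```text
time: 13.78
tool_pos: [0.5218, -0.0919, 0.3062]
tool_rot: [-0.0, -0.082, 0.997, 0.0]
wrist_force: [0.3, 0.0, -0.4]
width: 0.085
```

The tip is about 9 mm into the slot with no force. Continuing in small steps.

{"name": "move_arm", "arguments": {"moves": [{"claw": 1.0,"x": 0,"y": 0,"z": 0.15,"twist": 0},{"claw": 1.0,"x": 0,"y": 0,"z": 0.15,"twist": 0},{"claw": 1.0,"x": 0,"y": 0,"z": 0.15,"twist": 0},{"claw": 1.0,"x": 0,"y": 0,"z": 0,"twist": 0}]}}

```text
time: 14.12
tool_pos: [0.5218, -0.0919, 0.3018]
tool_rot: [-0.0, -0.082, 0.997, 0.0]
wrist_force: [0.2, -0.4, 0.3]
width: 0.082
```

{"name": "move_arm", "arguments": {"moves": [{"claw": 1.0,"x": 0,"y": 0,"z": 0.15,"twist": 0},{"claw": 1.0,"x": 0,"y": 0,"z": 0.15,"twist": 0},{"claw": 1.0,"x": 0,"y": 0,"z": 0,"twist": 0}]}}

```text
time: 14.37
tool_pos: [0.5218, -0.0919, 0.2988]
tool_rot: [-0.0, -0.082, 0.997, 0.0]
wrist_force: [0.4, 1.0, -0.6]
width: 0.086
```

{"name": "move_arm", "arguments": {"moves": [{"claw": 1.0,"x": 0,"y": 0,"z": 0.15,"twist": 0.06},{"claw": 1.0,"x": 0,"y": 0,"z": 0.1,"twist": -0.06},{"claw": 1.0,"x": 0,"y": 0,"z": 0.1,"twist": -0.06},{"claw": 1.0,"x": 0,"y": 0,"z": 0.1,"twist": 0.06}]}}

```text
time: 14.7
tool_pos: [0.5214, -0.0921, 0.2955]
tool_rot: [-0.001, -0.083, 0.997, -0.0]
wrist_force: [-5.0, 0.6, 3.7]
width: 0.078
```

{"name": "move_arm", "arguments": {"moves": [{"claw": 1.0,"x": 0,"y": 0,"z": 0.1,"twist": 0.06},{"claw": 1.0,"x": 0,"y": 0,"z": 0.1,"twist": -0.06},{"claw": 1.0,"x": 0,"y": 0,"z": 0.1,"twist": -0.06},{"claw": 1.0,"x": 0,"y": 0,"z": 0.1,"twist": 0.06}]}}

```text
time: 15.03
tool_pos: [0.5213, -0.0923, 0.2926]
tool_rot: [-0.001, -0.083, 0.997, -0.001]
wrist_force: [-5.1, -1.1, 11.5]
width: 0.08
```

{"name": "move_arm", "arguments": {"moves": [{"claw": 1.0,"x": 0.03,"y": 0,"z": 0.1,"twist": 0.06},{"claw": 1.0,"x": 0,"y": 0,"z": 0.1,"twist": -0.06},{"claw": 1.0,"x": 0,"y": 0,"z": 0.1,"twist": -0.06},{"claw": 1.0,"x": 0,"y": 0,"z": 0.1,"twist": 0.06}]}}

```text
time: 15.37
tool_pos: [0.5215, -0.0924, 0.2895]
tool_rot: [0.001, -0.083, 0.997, -0.001]
wrist_force: [-3.5, -0.7, 9.9]
width: 0.083
```

{"name": "move_arm", "arguments": {"moves": [{"claw": 1.0,"x": 0,"y": 0,"z": 0.1,"twist": 0.06},{"claw": 1.0,"x": 0,"y": 0,"z": 0.05,"twist": -0.06},{"claw": 1.0,"x": 0,"y": 0,"z": 0.05,"twist": -0.06},{"claw": 1.0,"x": 0,"y": 0,"z": 0.05,"twist": 0.06}]}}

```text
time: 15.7
tool_pos: [0.5219, -0.0923, 0.2873]
tool_rot: [0.001, -0.083, 0.997, -0.001]
wrist_force: [-4.1, 0.1, 8.6]
width: 0.082
```

{"name": "move_arm", "arguments": {"moves": [{"claw": 1.0,"x": 0,"y": 0,"z": 0.05,"twist": 0.06},{"claw": 1.0,"x": 0,"y": 0,"z": 0.05,"twist": -0.06},{"claw": 1.0,"x": 0,"y": 0,"z": 0.05,"twist": -0.06},{"claw": 1.0,"x": 0,"y": 0,"z": 0.05,"twist": 0.06}]}}

```text
time: 16.03
tool_pos: [0.5218, -0.0923, 0.2873]
tool_rot: [0.002, -0.083, 0.997, -0.001]
wrist_force: [-6.1, 1.1, 18.6]
width: 0.081
```

{"name": "move_arm", "arguments": {"moves": [{"claw": 1.0,"x": 0,"y": 0,"z": 0.1,"twist": 0},{"claw": 1.0,"x": 0,"y": 0,"z": 0.1,"twist": 0},{"claw": 1.0,"x": 0,"y": 0,"z": 0,"twist": 0}]}}

```text
time: 16.28
tool_pos: [0.5217, -0.0922, 0.2873]
tool_rot: [0.002, -0.082, 0.997, -0.002]
wrist_force: [-9.5, 1.6, 23.2]
width: 0.084
```

```bash
python3 - <<'E'
from ov import *
print(s["torque"]);h.delta(s,.5219,-.092,.2874,np.pi/2+.1645)
ov("o3")
E
```

```text
16.2833 [ 0.5217 -0.0922  0.2873] 0.08360695266184455 [-9.5  1.6 23.2]
[ 0.42315784  2.08196012 -0.03848347]
twist 0.0002 x -0.02 y 0.02 z -0.01 cm tilt [ 0.005  -0.0027]
```

View pics/o3.png

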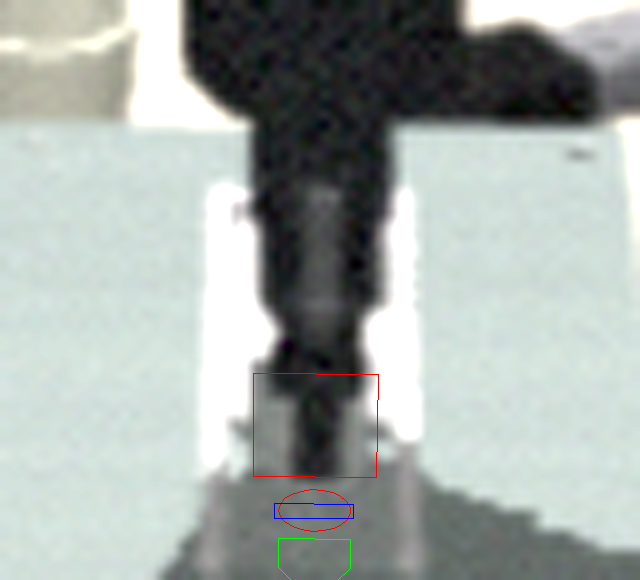

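Seated: z stays at .2873 (expected .2874) while the push rose to 23 N. I'll ease the push a little, then turn.

{"name": "move_arm", "arguments": {"moves": [{"claw": 1.0,"x": 0.04,"y": 0,"z": -0.15,"twist": 0},{"claw": 1.0,"x": 0,"y": 0,"z": 0,"twist": 0.1},{"claw": 1.0,"x": 0,"y": 0,"z": 0,"twist": 0.1},{"claw": 1.0,"x": 0,"y": 0,"z": 0,"twist": 0.1},{"claw": 1.0,"x": 0,"y": 0,"z": 0,"twist": 0.1},{"claw": 1.0,"x": 0,"y": 0,"z": 0,"twist": 0}], "squeeze": 100}}

```text
time: 16.83
tool_pos: [0.5215, -0.0917, 0.2873]
tool_rot: [0.002, 0.119, 0.993, 0.0]
wrist_force: [-5.6, 3.0, 18.8]
width: 0.079
```

```bash
python3 - <<'E'
from ov import *
print(s["torque"],s["joint_positions"].round(3));h.delta(s,.5219,-.092,.2874,np.pi/2+.1645)
E
```

```text
16.8333 [ 0.5215 -0.0917  0.2873] 0.07896325046048404 [-5.6  3.  18.8]
[0.77407233 1.42852117 0.01241721] [-3.010e-01  6.300e-02 -1.190e-01  1.384e+00  1.000e-03 -6.300e-02]
twist -0.4024 x -0.03 y -0.04 z -0.01 cm tilt [ 0.005  -0.0003]
```

{"name": "move_arm", "arguments": {"moves": [{"claw": 1.0,"x": 0,"y": 0,"z": 0,"twist": 0.1},{"claw": 1.0,"x": 0,"y": 0,"z": 0,"twist": 0.1},{"claw": 1.0,"x": 0,"y": 0,"z": 0,"twist": 0.1},{"claw": 1.0,"x": 0,"y": 0,"z": 0,"twist": 0.1},{"claw": 1.0,"x": 0,"y": 0,"z": 0,"twist": 0.1},{"claw": 1.0,"x": 0,"y": 0,"z": 0,"twist": 0.1},{"claw": 1.0,"x": 0,"y": 0,"z": 0,"twist": 0.1},{"claw": 1.0,"x": 0,"y": 0,"z": 0,"twist": 0.1},{"claw": 1.0,"x": 0,"y": 0,"z": 0,"twist": 0.1},{"claw": 1.0,"x": 0,"y": 0,"z": 0,"twist": 0.1}]}}

```text
time: 17.67
tool_pos: [0.5222, -0.0908, 0.2873]
tool_rot: [0.002, 0.58, 0.814, 0.003]
wrist_force: [-3.6, 4.7, 15.9]
width: 0.081
```

```bash
python3 - <<'E'
from ov import *
print(s["torque"],s["joint_positions"].round(3));h.delta(s,.5219,-.092,.2874,np.pi/2+.1645)
E
```

```text
17.6667 [ 0.5222 -0.0908  0.2873] 0.08143310957370839 [-3.6  4.7 15.9]
[1.28354051 0.76346165 0.20375147] [-0.3    0.063 -0.119  1.383  0.005  0.938]
twist -1.4026 x 0.05 y -0.11 z -0.01 cm tilt [0.0075 0.0027]
```

{"name": "move_arm", "arguments": {"moves": [{"claw": 1.0,"x": 0,"y": 0,"z": 0,"twist": 0.1},{"claw": 1.0,"x": 0,"y": 0,"z": 0,"twist": 0.1},{"claw": 1.0,"x": 0,"y": 0,"z": 0,"twist": 0.07},{"claw": 1.0,"x": 0,"y": 0,"z": 0,"twist": 0},{"claw": 1.0,"x": 0,"y": 0,"z": 0,"twist": 0}]}}

```text
time: 18.08
tool_pos: [0.5225, -0.0908, 0.2873]
tool_rot: [0.002, 0.683, 0.73, 0.004]
wrist_force: [-2.2, 5.6, 16.9]
width: 0.077
```

```bash
python3 - <<'E'
from ov import *
print(s["torque"],s["joint_positions"].round(3));h.delta(s,.5219,-.092,.2874,np.pi/2+.1645)
E
```

```text
18.0833 [ 0.5225 -0.0908  0.2873] 0.07712850465578859 [-2.2  5.6 16.9]
[1.31096243 0.62586173 0.08760755] [-0.3    0.063 -0.118  1.382  0.005  1.204]
twist -1.6681 x 0.08 y -0.11 z -0.01 cm tilt [0.0083 0.0028]
```

{"name": "move_arm", "arguments": {"moves": [{"claw": 1.0,"x": 0,"y": 0,"z": 0,"twist": 0.06},{"claw": 1.0,"x": 0,"y": 0,"z": 0,"twist": 0},{"claw": 1.0,"x": 0,"y": 0,"z": 0,"twist": 0}]}}

```text
time: 18.33
tool_pos: [0.5224, -0.0908, 0.2873]
tool_rot: [0.002, 0.704, 0.71, 0.004]
wrist_force: [-2.6, 6.6, 15.7]
width: 0.081
```

```bash
python3 - <<'E'
from ov import *
print(s["torque"],s["joint_positions"].round(3));h.delta(s,.5219,-.092,.2874,np.pi/2+.1645)
E
```

```text
18.3333 [ 0.5224 -0.0908  0.2873] 0.0813226467973543 [-2.6  6.6 15.7]
[1.2917426  0.71844501 0.23714029] [-0.3    0.063 -0.118  1.382  0.005  1.263]
twist -1.7275 x 0.07 y -0.11 z -0.01 cm tilt [0.0081 0.0026]
```

{"name": "move_arm", "arguments": {"moves": [{"claw": 1.0,"x": 0,"y": 0,"z": 0,"twist": 0.05},{"claw": 1.0,"x": 0,"y": 0,"z": 0,"twist": 0},{"claw": 1.0,"x": 0,"y": 0,"z": 0,"twist": 0}]}}

```text
time: 18.58
tool_pos: [0.5225, -0.0908, 0.2873]
tool_rot: [0.002, 0.721, 0.693, 0.004]
wrist_force: [-2.3, 6.5, 15.7]
width: 0.081
```

```bash
python3 - <<'E'
from ov import *
print(s["torque"],s["joint_positions"].round(3));h.delta(s,.5219,-.092,.2874,np.pi/2+.1645)
ov("o4",dz=.1864)
E
```

```text
18.5833 [ 0.5225 -0.0908  0.2873] 0.08087960938173483 [-2.3  6.5 15.7]
[1.18054364 0.68108202 0.64294734] [-0.3    0.063 -0.118  1.382  0.005  1.312]
twist -1.7762 x 0.08 y -0.11 z -0.01 cm tilt [0.0081 0.0024]
```

View pics/o4.png

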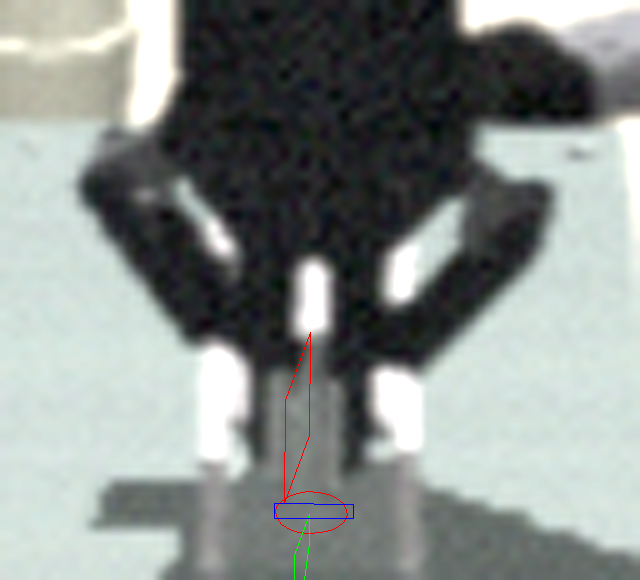

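The torque jumped from 0.24 to 0.64 N m at 1.776 rad, so the stop is reached. I'll check that it holds.

{"name": "move_arm", "arguments": {"moves": [{"claw": 1.0,"x": 0,"y": 0,"z": 0,"twist": 0},{"claw": 1.0,"x": 0,"y": 0,"z": 0,"twist": 0},{"claw": 1.0,"x": 0,"y": 0,"z": 0,"twist": 0},{"claw": 1.0,"x": 0,"y": 0,"z": 0,"twist": 0},{"claw": 1.0,"x": 0,"y": 0,"z": 0,"twist": 0},{"claw": 1.0,"x": 0,"y": 0,"z": 0,"twist": 0},{"claw": 1.0,"x": 0,"y": 0,"z": 0,"twist": 0}]}}

```text
time: 19.22
tool_pos: [0.5225, -0.0908, 0.2873]
tool_rot: [0.002, 0.721, 0.693, 0.004]
wrist_force: [-2.8, 5.2, 16.1]
width: 0.08
```

```bash
python3 - <<'E'
from look import *
print(s["torque"]);h.delta(s,.5219,-.092,.2874,np.pi/2+.1645)
d=bot.get_image("side")["image"][:,:,::-1];cv2.imwrite("pics/final.png",np.clip(d*1.4,0,255).astype(np.uint8))
E
```

```text
19.2167 [ 0.5225 -0.0908  0.2873] 0.07981689407186501 [-2.8  5.2 16.1]
[1.19015487 0.67788146 0.58152551]
twist -1.7761 x 0.07 y -0.11 z -0.01 cm tilt [0.0081 0.0024]
```

View pics/final.png

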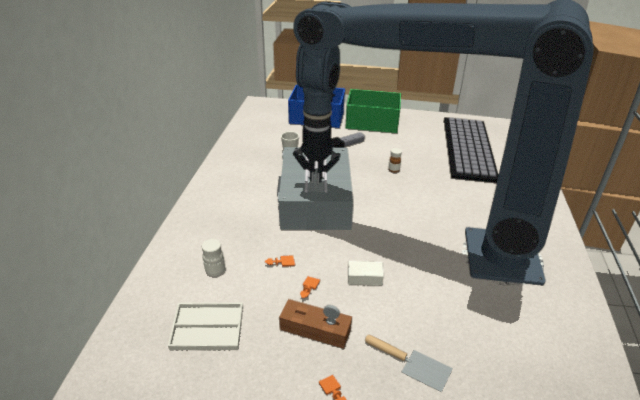

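The picture shows the round key still in the block at (331,314), everything else where it was, and the gripper at (316,175) holding the turned key. Handing in.

```bash
python3 - <<'E'
from rig import bot
print(bot.job_done())
E
```

```text
the job is handed in; nothing more can be done
None
```

The job is handed in at about 19 s of the 64 s allowed. The shutter is open, and the square-bow key is seated, turned to its stop and still gripped.

- **Shutter:** I pulled it about 59 mm until the force rose to 15 N, and the picture showed the keyhole bare.
- **Key:** I lifted the square-bow key out of the block and pushed it into the keyhole with small wiggles. The tool height stopped at 0.2873 m (expected 0.2874) while the push rose to 23 N, so I take the collar to be on the plate.
- **Turn:** I turned it clockwise until the torque jumped from 0.24 to 0.64 N m, at 1.776 rad of tool rotation. It was unchanged after a 0.6 s hold, with 100 N grip and a push of about 16 N.
- **Surroundings:** In the final picture the round key is still in the block and nothing else appears moved.

The two cameras disagreed by up to about 4 mm on where the block and lockbox were. The jaws centring on the shutter grip and the key, and the contact forces, settled the positions. I couldn't see the collar or the plug angle directly, so "seated" and "at the stop" come from height, force and torque.

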